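Snap the battery cover onto a two-way radio and lock it

TASK

Put the battery pack into the open bay of the two-way radio that lies face down in the service cradle, with the pack's brass contacts towards the antenna end. Then fit the battery cover: hook its tongue into the slot under the edge of the radio's raised head, press its tail end down past the resistance of the spring latch until it clicks home, and stop pushing there without leaning hard on it. Finally slide the black lock knob fully across, and leave the tools and supplies round the radio where they are.

Things in the scene. Friction and masses are not known exactly. Their poses are not given: they have to be found in the camera images.
- radio: Grey two-way radio clamped face down in a flat grey metal cradle (252 x 84 x 8 mm); fixed. Origin: underside of the cradle, on the worktop. +x along the radio, from tail to raised head and antenna; +z up. Radio frame, mm: head x 51 to 110, y +-31, 56 high; clamp jaws beside it x 66 to 100, y +-43, 46 high, clamp knob to y -71. Tail deck x -128 to -97, y +-30, 30 high.
- bay_floor (a point): Centre of the floor of the battery bay, radio frame (-24, 0, 22) mm. The bay is 102 x 52 mm inside (x, y); its walls are 4 mm thick and low: 10 mm above the floor, that is 32 mm above the worktop. Two leaf contacts stand at its head end; from there a ledge 32 mm high runs on for 24 mm to the head. The pack lies here, centred.
- slot_mouth (a point): Centre of the mouth of the slot for the cover's tongue, in the head's face towards the bay, radio frame (51, 0, 40) mm. The slot is 46 mm wide (y), 12 mm deep (x), from 35.5 to 45 mm above the worktop; above 45 mm the head's face stands 2.5 mm further back.
- pack: Battery pack, light grey box 94 x 45 x 26 mm (x, y, z), edges rounded, about 0.16 kg, loose, lying flat. Origin: centre of its underside; +x towards the end with two brass contacts, +z up. In the bay its +x points like the radio's, with 4 mm of play at each end and 3.5 mm at each side; its upper 16 mm stay above the walls, so hold it by the upper half of its long sides.
- pack_contacts (a point): Middle of the pack's contact end, pack frame (47, 0, 13) mm.
- cover: Battery cover, grey shell open below, 130 x 60 x 24 mm (x, y, z) without tongue and catch, about 0.08 kg, loose, lying on its rim. Origin: centre of the rim plane; +z up, +x towards the tongue. Seated: origin at radio frame (-14, 0, 32) mm within 2 mm, axes as the radio's, rim on the bay's walls, front end against the head, top level with the head.
- cover_tongue (a point): Front edge of the cover's tongue, mid width and thickness, cover frame (75, 0, 8.5) mm. The tongue is 40 mm wide, 5 mm thick, 10 mm long. Seated it is at radio frame (61, 0, 40.5) mm. It slides into the slot along +x over the ledge between pack and head while the cover slopes 0.06 to 0.14 rad, tail end up.
- cover_catch (a point): Centre of the catch, a round bar 8 mm thick and 36 mm wide across the cover's tail end near the rim, cover frame (-66, 0, 5) mm. With the tongue in the slot it rests on the latch nose about 49 mm above the worktop (cover sloping 0.09 rad); clicked home it is 37 mm high.
- cover_pad (a point): Where to press: middle of the ribbed thumb pad on the cover's top at its tail end, cover frame (-48, 0, 24) mm; 56 mm above the worktop when the cover is home. Once home it must not be pushed with more than 50 N.
- latch_nose (a point): Centre of the round nose (8 mm thick, 26 mm wide) on top of the upright steel spring latch at the bay's tail, radio frame (-85.5, 0, 43.3) mm at rest. The catch pushes it back towards the tail in passing; then it springs over the catch.
- latch (a joint): How far the latch is pushed back to the tail: 0 at rest, at most 0.006 m; it starts to yield at 4 N. The catch opens it about 2.5 mm in passing. On the thumb pad this takes a push of 8 to 14 N, greatest after 3 mm; 4 mm on it is gone, and another 4 mm on the cover meets its stop. Clicked home, the latch reads 0 again.
- lock_knob (a point): Top centre of the black lock knob on the tail deck, radio frame (-112, 9, 46) mm when the lock reads 0, moving along -y with it. The knob is 12 mm along the radio (x), 14 mm across (y) and stands 31 to 46 mm above the worktop. Push it sideways on its +y face.
- lock (a joint): Sliding lock: 0 to 0.003 m unlocked (start), 0.016 m fully locked. It slides along the radio's -y with about 2 N of friction and stays where left. From 0.004 m on, its foot stands behind the latch so that it cannot yield: leave it unlocked until the cover has clicked.
- solder_reel: Reel of solder, 60 mm across and 39 mm high, standing on its flange behind the work, left; a bystander.
- tape_roll: Roll of black electrical tape, about 61 mm across and 19 mm high, lying to the right of the radio; a bystander.
- opening_lever: Orange flat opening lever, 145 mm long, 32 mm wide, 8 mm thick, lying behind the work, right; a bystander.

How it is judged:
By the outcome, as a careful person would: the job done as asked, in the order asked, and still so for the second after the job is handed in, with the robot touching nothing.
It also fails if it takes over 61 s, if anything falls off the work surface, if the arm or the gripper's body presses on something with over 40 N, if the wrist force passes 120 N, or if a joint passes its speed limit or range.

ROBOT

A 6-joint arm with a two-finger parallel gripper is mounted at the origin on a cart in front of the work surface, level with it; the furniture and walls round the work are solid. World frame = base frame: x ahead of the robot, y to its left, z up, the work surface at z = 0. Lengths are in mm, angles in rad, forces in N, time in s.
With the tool pointing down it reaches from about 350 to 875 mm from the base axis. Payload 4.2 kg.
Tool frame: the origin (TCP) lies on the centre line of the jaws, within the pads' length; the fingertips stand 14 mm ahead of it and the grasp point (between the pads) lies 5 mm behind it; z points along the fingers, y is the line along which they close (so a half turn about z gives the same grasp; the last joint's range is limited). The gripper opens to 87 mm and grips with 3 to 60 N. Pads are 19 mm wide; open, the fingers measure 117 mm over their backs; the gripper's body (75 mm by 190 mm) begins 51 mm behind the grasp point.
Start: joints at [-0.978, 0.385, 0.008, 0, -1.194, -0.259], TCP at [204.787, -590.476, 236.55] pointing down, gripper open.
Joint ranges: [-3.14, 3.14], [-1.21, 2.06], [-1.07, 1.41], [-3.16, 2.05], [-2.99, -0.16], [-3.1, 3.1]. Speed limits (rad/s): [2.79, 2.79, 3.14, 3.14, 3.14, 3.14].

INTERFACE

Orientations are given as a unit quaternion [w, x, y, z].
In Python, from station import arm, solve_ik, vision gives the robot as it stands. Calls block until the motion is done:
- arm.goto(position, orientation): joint-space move of the TCP to a pose.
- arm.move_straight(position, max_speed=150, orientation=None): straight line of the TCP; orientation=None keeps the orientation; max_speed is the mean speed in mm/s.
- arm.set_joints(angles): joint-space move.
- arm.gripper_to(opening): opening from 0.0 (shut) to 1.0 (fully open); the grip force is fixed at half the most; returns when the fingers have stopped.
- arm.pause(seconds).
- solve_ik(position, orientation): joint angles nearest the present ones, or None.
- vision.read_camera(name): name is "scene" or "top" or "wrist"; returns a dict with "color" (400x640x3 uint8, red, green, blue), "z_map" (400x640 float32, mm along the optical axis (not along the pixel's ray), 0 where there is no reading), "vertical_fov" (degrees; the focal length in pixels is half the picture's height over the tangent of half this angle, whatever the lens; pixels are square), "cx", "cy" (the principal point, pixels), "D" ([k1, k2, p1, p2, k3] as OpenCV has them; the pictures are not rectified), "R" (3x3) and "t" (3): a world point X has camera coordinates R X + t. Camera axes: x right, y down, z forward; pixel columns grow to the right and rows downward; lengths in mm; the calibration is good to about 2 mm. A picture is of the moment at which its call begins.
A pose or a line that the arm cannot do raises arm.MotionError and nothing moves.
- arm.sign_off(): hands the job in; it is judged then, once.
Readings, each from a call of its own:
- arm.current_time(): time.
- arm.current_joints(): joint angles.
- arm.current_qvel(): joint speeds.
- arm.current_effort(): joint torques, N m.
- arm.current_ee_pos(): TCP position.
- arm.current_orientation(): TCP orientation.
- arm.current_ft_force(): force on the tool from outside, world axes, zero at the start.
- arm.current_moment(): the same for the moment, N m.
- arm.current_opening(): opening from 0.0 (shut) to 1.0 (fully open).
- arm.current_grasp_force(): force on a finger pad.
Only numpy, scipy, OpenCV 4.12 (cv2) and the standard library are available. Lean on these libraries where they do the work, as an engineer would, in place of code of your own. Each camera call takes 0.05 s, during which the arm holds its last target. There are 200 camera calls.

## Working session

There is one attempt and no reset: what is moved stays moved. The work goes in short steps, each a Python script; the robot and the scene stay as the last script left them, time stands still between calls to the robot, and variables do not carry over. Pictures are saved under pics/ and viewed, at most 10 in all, crops included, and the job is handed in when it is done.

```bash
ls; mkdir -p pics; python3 - <<'E'
from station import arm, vision
import cv2,numpy as np
for n in ("scene","top"):
    c=vision.read_camera(n); cv2.imwrite(f"pics/{n}0.png",c["color"][...,::-1])
    np.savez(f"{n}0.npz",**c)
    print(n,c["vertical_fov"],c["cx"],c["cy"],c["D"],c["R"],c["t"],(c["z_map"]>0).mean())
print(arm.current_time())
E
```

```text
pics
scene 57.291245692257476 326.4745048502399 206.83336622296943 [-0.05907065  0.          0.          0.          0.        ] [[-6.41259255e-01 -7.67324231e-01  3.01966232e-04]
 [-5.79919068e-01  4.84385423e-01 -6.55030257e-01]
 [ 5.02474320e-01 -4.20219331e-01 -7.55602589e-01]] [470.90517621 311.47429874 699.18418766] 0.93473046875
top 42.96750783749472 316.16835933564784 206.1109985745241 [-0.13196317  0.          0.          0.          0.        ] [[-0.06505108 -0.99787851 -0.00261281]
 [-0.97226358  0.06397032 -0.22496962]
 [ 0.22465949 -0.01209418 -0.97436227]] [ 158.96932627  555.70459382 1049.13665076] 0.98083203125
0.1
```

View pics/top0.png

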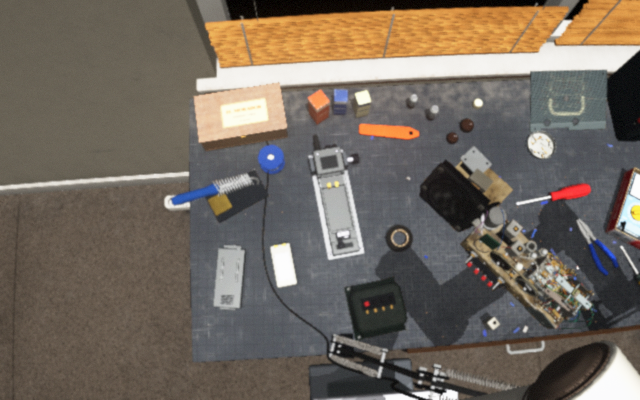

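View pics/scene0.png

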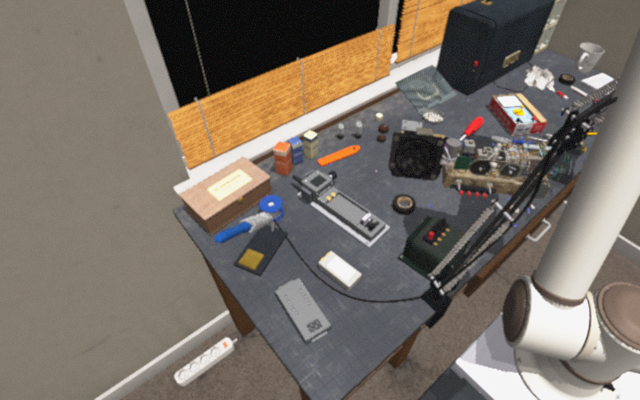

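The top view shows the radio centred near (335,205) with its head up, the pack at (284,265) and the cover at (229,277). Next I'll cast rays to get rough poses, and enlarge the work area.

```bash
cat > h.py <<'E'
import numpy as np, cv2
def K(c):
    f=c["color"].shape[0]/2/np.tan(np.radians(float(c["vertical_fov"]))/2)
    return np.array([[f,0,c["cx"]],[0,f,c["cy"]],[0,0,1.]])
def rays(c,uv):
    p=cv2.undistortPoints(np.asarray(uv,float).reshape(-1,1,2),K(c),np.asarray(c["D"],float)).reshape(-1,2)
    return np.c_[p,np.ones(len(p))]
def onplane(c,uv,z):
    R=np.asarray(c["R"]);o=-R.T@c["t"];d=rays(c,uv)@R
    return o+d*((z-o[2])/d[:,2])[:,None]
def cloud(c):
    v,u=np.mgrid[0:400,0:640]; r=rays(c,np.c_[u.ravel(),v.ravel()])
    return (((r*np.asarray(c["z_map"]).reshape(-1,1))-c["t"])@np.asarray(c["R"])).reshape(400,640,3)
def proj(c,X):
    return cv2.projectPoints(np.asarray(X,float).reshape(-1,1,3),cv2.Rodrigues(np.asarray(c["R"]))[0],np.asarray(c["t"],float),K(c),np.asarray(c["D"],float))[0].reshape(-1,2)
def rect(P):
    (c,(w,h),a)=cv2.minAreaRect(np.asarray(P[:,:2],np.float32))
    if w<h: w,h,a=h,w,a+90
    return np.array(c),w,h,np.radians(a)
E
python3 - <<'E'
import numpy as np,cv2
from h import *
c=np.load("top0.npz");P=cloud(c);H=P[...,2]
print("table z",[np.round(H[v,u],1) for u,v in((380,200),(260,310),(300,180),(215,330))])
def seg(name,u0,u1,v0,v1,zl,zh,zp):
    m=np.zeros((400,640),np.uint8); m[v0:v1,u0:u1]=((H>zl)&(H<zh))[v0:v1,u0:u1]
    cs,_=cv2.findContours(m,cv2.RETR_EXTERNAL,cv2.CHAIN_APPROX_NONE);k=max(cs,key=cv2.contourArea)
    q=onplane(c,k.reshape(-1,2),zp); print(name,cv2.boundingRect(k),rect(q),"medz",np.median(H[m>0]))
seg("pack",265,305,235,295,12,40,26)
seg("cover",205,250,235,315,12,40,24)
seg("cradle",305,370,140,265,4,70,8)
seg("head",305,350,140,180,50,70,56)
col=c["color"][...,::-1]
a=cv2.resize(np.ascontiguousarray(col[230:320,205:305]),None,fx=4,fy=4,interpolation=cv2.INTER_CUBIC)
b=cv2.resize(np.ascontiguousarray(col[140:265,300:370]),None,fx=4,fy=4,interpolation=cv2.INTER_CUBIC)
o=np.zeros((500,700,3),np.uint8);o[:360,:400]=a;o[:500,400:680]=b;cv2.imwrite("pics/crop1.png",o)
E
```

```text
table z [np.float64(-0.3), np.float64(-0.8), np.float64(0.3), np.float64(-1.4)]
pack (270, 243, 28, 45) (array([445.26925659, 202.67294312]), 92.92412567138672, 45.53804397583008, np.float64(0.13371438885567946)) medz 26.241960256395572
cover (213, 245, 33, 64) (array([428.7729187 , 324.83731079]), 139.7100067138672, 62.224090576171875, np.float64(3.0141480117304327)) medz 24.03258440973338
cradle (309, 140, 58, 122) (array([598.93658447,  63.8244133 ]), 289.4111328125, 118.2645263671875, np.float64(0.10029164227377936)) medz 26.570575711001577
head (314, 147, 31, 29) (array([668.36999512,  87.02983093]), 62.25637435913086, 60.247215270996094, np.float64(1.6816129398218589)) medz 56.227757300062834
```

View pics/crop1.png

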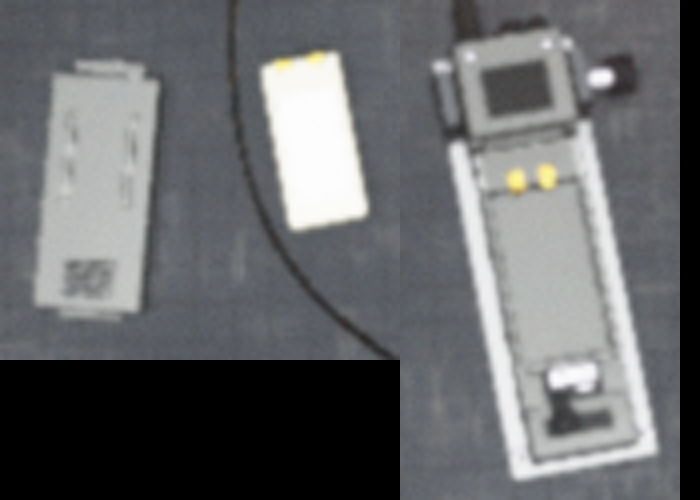

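Crop: the cover's tongue and the pack's brass contacts both point up (+x world), the pad and knob are at the bottom. So the pack's yaw is about +0.13, the cover's -0.13 and the radio's +0.11. Next I'll check how high the springy black arm near the robot is, then take a wrist view.

```bash
python3 - <<'E'
import numpy as np
from h import *
from station import arm,solve_ik,vision
for n,b in(("top",(300,520,330,400)),("top",(345,410,275,335)),("scene",(425,620,90,310))):
    c=np.load(n+"0.npz");P=cloud(c);u0,u1,v0,v1=b
    q=P[v0:v1,u0:u1].reshape(-1,3);m=c["color"][v0:v1,u0:u1].reshape(-1,3).max(1)<60
    q=q[m&(q[:,2]>20)&(q[:,2]<700)]
    for x in range(100,600,50):
        s=q[(q[:,0]>=x)&(q[:,0]<x+50)]
        if len(s)>10: print(n,x,len(s),np.percentile(s[:,1],[2,98]).round(),np.percentile(s[:,2],[2,50,98]).round())
print(arm.current_orientation())
c=vision.read_camera("wrist");R=np.asarray(c["R"]);t=-R.T@c["t"];print(t-arm.current_ee_pos(),R.round(3),c["vertical_fov"],c["D"])
E
```

```text
top 200 1160 [-63. 107.] [ 98. 399. 483.]
top 250 420 [-23. 121.] [ 31.  77. 189.]
top 250 366 [-41.  55.] [65. 76. 85.]
top 300 1213 [-45.  63.] [ 61.  85. 108.]
top 350 982 [-40.  64.] [ 67.  84. 112.]
scene 100 203 [ 63. 105.] [143. 183. 228.]
scene 150 145 [-21.  82.] [149. 182. 492.]
scene 200 2764 [-45. 110.] [124. 377. 482.]
scene 250 610 [-406.  123.] [ 24.  75. 184.]
scene 300 509 [-341.   63.] [ 28.  80. 111.]
scene 350 235 [-331.   38.] [ 61.  83. 111.]
scene 400 211 [-318. -246.] [54. 78. 99.]
scene 450 145 [-327. -229.] [48. 70. 88.]
scene 500 552 [-247. -187.] [ 23.  67. 112.]
scene 550 72 [-229. -200.] [ 63. 106. 114.]
[ 5.08658735e-05 -1.66085553e-01  9.86111288e-01  3.38750983e-04]
[-64.51646414 -23.8761427  147.79594632] [[-0.329  0.944  0.001]
 [ 0.913  0.318  0.254]
 [ 0.24   0.084 -0.967]] 69.26451732965769 [0.01308703 0.         0.         0.         0.        ]
```

```bash
cat >> h.py <<'E'
def qd(yaw,tilt=0.0):
    """tool down, tool x along yaw+pi; tilt = rotation about the yawed y axis"""
    from scipy.spatial.transform import Rotation as Ro
    r=Ro.from_euler('z',yaw)*Ro.from_euler('y',tilt)*Ro.from_quat([0,1,0,0])
    x,y,z,w=r.as_quat(); return [w,x,y,z]
def blob(c,P,zl,zh,ctr,rad,zp,extra=None):
    H=P[...,2];m=(H>zl)&(H<zh)&(np.hypot(P[...,0]-ctr[0],P[...,1]-ctr[1])<rad)
    if extra is not None: m&=extra
    m=m.astype(np.uint8);cs,_=cv2.findContours(m,cv2.RETR_EXTERNAL,cv2.CHAIN_APPROX_NONE);k=max(cs,key=cv2.contourArea)
    return rect(onplane(c,k.reshape(-1,2),zp)),np.median(H[m>0])
E
python3 - <<'E'
import numpy as np
from h import *
from station import arm,solve_ik,vision
arm.goto([445,203,190],qd(.134)); print(arm.current_time(),arm.current_joints(),arm.current_ee_pos(),arm.current_ft_force())
c=vision.read_camera("wrist");np.savez("w1.npz",**c);cv2.imwrite("pics/w1.png",c["color"][...,::-1])
P=cloud(c)
print(blob(c,P,14,40,(445,203),75,26)); print(blob(c,P,14,40,(429,325),90,24))
E
```

```text
3.0667 [ 7.59772939e-01  1.96337658e-01 -3.86620141e-01  4.97517788e-05
 -9.87847998e-01 -2.19749764e+00] [445.26197627 202.57465181 189.99249791] [ 0.3137519   0.5374848  -0.81516361]
((array([446.34768677, 202.64810181]), 92.78233337402344, 44.303768157958984, np.float64(0.12537832013670316)), np.float64(25.744965731902518))
((array([425.25787354, 322.80819702]), 128.46054077148438, 63.27009963989258, np.float64(3.020746525963322)), np.float64(23.723608022343594))
```

View pics/w1.png

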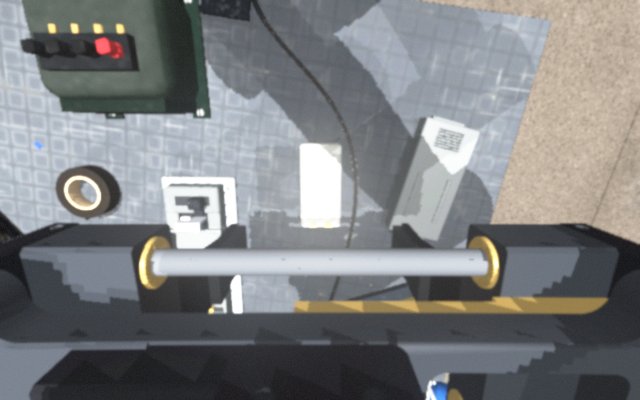

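The wrist picture shows the pack clear at (320,186), with contacts towards the gripper, and the radio's tail at (200,210). I'll grip the pack, then look down at the radio from above its head.

```bash
python3 - <<'E'
import numpy as np
from h import *
from station import arm,vision
t=np.load("top0.npz")
q=onplane(t,[(328.75,259.5),(364.25,253),(312.5,175.5),(347.5,170.5)],8);print("corners",q.round(1))
print("yaw",np.arctan2(*(q[2]-q[0])[[1,0]]),np.arctan2(*(q[3]-q[1])[[1,0]]),"tail mid",q[:2].mean(0))
yw=.13
arm.gripper_to(1.0)
arm.move_straight([446,202.6,60],200,qd(yw)); arm.move_straight([446,202.6,26.5],80)
arm.gripper_to(0.0); print(arm.current_time(),arm.current_opening(),arm.current_grasp_force(),arm.current_ft_force())
arm.move_straight([446,202.6,190],200)
yr=.11;o=np.array([588.4,78.1]);g=o+np.array([np.cos(yr),np.sin(yr)])*40
arm.goto([*g,210],qd(yr)); print(arm.current_time(),arm.current_joints().round(2) if hasattr(arm.current_joints(),'round') else arm.current_joints(),arm.current_opening())
c=vision.read_camera("wrist");np.savez("w2.npz",**c);cv2.imwrite("pics/w2.png",c["color"][...,::-1])
E
```

```text
corners [[452.8 101.4   8. ]
 [462.1  20.3   8. ]
 [651.5 125.4   8. ]
 [658.3  42.8   8. ]]
yaw 0.12025035443873901 0.11415763265042173 tail mid [457.46524354  60.8692097    8.        ]
5.4833 0.5106776500998597 30.0001260638237 [-0.04000939  0.56577825  0.51535067]
7.3333 [ 0.39  0.42 -0.01 -0.   -1.14 -1.85] 0.5160428929492903
```

View pics/w2.png

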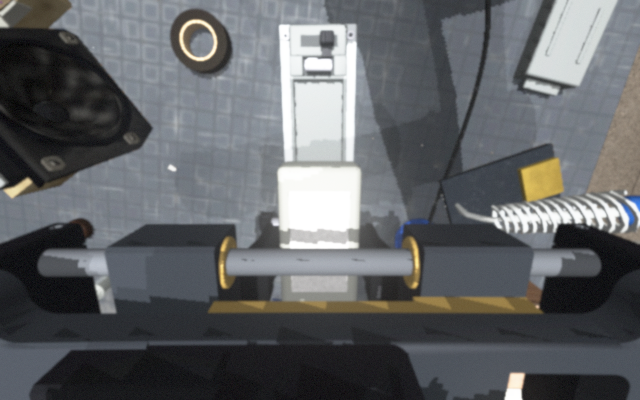

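The picture shows the pack held squarely between u 278 and 361, with its tail edge at v≈165. Behind it are the bay, latch (318,65) and lock knob (327,38), with the cradle's tail at v≈25. I'll compute the radio pose and the pack's offset in the hand.

```bash
python3 - <<'E'
import numpy as np
from h import *
c=np.load("w2.npz");P=cloud(c);H=P[...,2]
def fit(m,zp,nm):
    m=m.astype(np.uint8); m=cv2.morphologyEx(m,cv2.MORPH_OPEN,np.ones((3,3)))
    L=[];Rr=[];T=[]
    for v in range(22,158):
        u=np.flatnonzero(m[v,260:380])+260
        if len(u)>10 and nm: L.append((u[0]-.5,v));Rr.append((u[-1]+.5,v))
    for u in range(290,350):
        v=np.flatnonzero(m[:158,u]); 
        if len(v): T.append((u,v[0]-.5))
    l,r,t=[onplane(c,x,zp)[:,:2] for x in(L,Rr,T)]
    out=[]
    for s in(l,r):
        vx,vy,x,y=cv2.fitLine(s.astype(np.float32),cv2.DIST_HUBER,0,.01,.01).ravel();out.append((np.arctan2(vy*np.sign(vx),abs(vx)),x,y))
    yw=(out[0][0]+out[1][0])/2; n=np.array([-np.sin(yw),np.cos(yw)]);e=np.array([np.cos(yw),np.sin(yw)])
    a=[np.array(o[1:])@n for o in out]; print(nm,"yaw",[round(float(o[0]),4) for o in out],"lat",np.mean(a),"width",abs(a[0]-a[1]),"tail x",np.median(t@e)); 
    return yw,np.mean(a),np.median(t@e)
near=np.zeros_like(H,bool);near[20:160,262:378]=True
yw,la,tx=fit(near&(H>3.5)&(H<60),8,"cradle")
b=fit(near&(H>22)&(H<60),31,"upper")
for (y,l,t,x0) in((yw,la,tx,-126),(b[0],b[1],b[2],-128)):
    e=np.array([np.cos(y),np.sin(y)]);n=np.array([-e[1],e[0]]);print("origin",e*(t-x0)+n*l,y)
g=np.array([588.4,78.1])+40*np.array([np.cos(.11),np.sin(.11)])
q=onplane(c,[(278,185),(361,185),(320,165)],209.5)[:,:2]-g
R=np.array([[np.cos(.11),np.sin(.11)],[-np.sin(.11),np.cos(.11)]]);print("pack rel TCP",(q@R.T).round(1))
u=onplane(c,[(304,65),(333,65),(320,36)],46)[:,:2];print(u)
E
```

```text
cradle yaw [0.1192, 0.1136] lat 7.38505 width 83.52246 tail x 462.6142161976097
upper yaw [0.1123, 0.1092] lat 10.091772 width 59.507206 tail x 469.2664923224633
origin [583.77373909  75.69319107] 0.11639663
origin [592.48923826  76.06316803] 0.11078561
pack rel TCP [[-37.2 -22.2]
 [-37.3  20.9]
 [-47.7  -0.4]]
[[507.29366521  53.18743548]
 [504.10301616  81.68695706]
 [479.98498244  66.02394058]]
```

```bash
python3 - <<'E'
import numpy as np
from h import *
c=np.load("w2.npz")
a=cv2.resize(np.ascontiguousarray(c["color"][18:168,265:375,::-1]),None,fx=4,fy=4,interpolation=cv2.INTER_CUBIC)
# overlay of predicted features, origin A
o=np.array([588,76.]);y=.113
def W(x,yy,z): return [o[0]+x*np.cos(y)-yy*np.sin(y),o[1]+x*np.sin(y)+yy*np.cos(y),z]
def ln(p,q,col):
    s=(proj(c,[W(*p),W(*q)])-[265,18]+.5)*4; cv2.line(a,*[tuple(int(k) for k in i) for i in s],col,1)
ln((-126,-42,8),(-126,42,8),(0,0,255));ln((-128,-30,30),(-128,30,30),(0,255,0));ln((-97,-30,30),(-97,30,30),(0,255,0))
ln((-75,-26,32),(-75,26,32),(255,0,0));ln((-118,2,46),(-118,16,46),(255,0,255));ln((-106,2,46),(-106,16,46),(255,0,255))
ln((-79,-30,32),(-10,-30,32),(255,255,0));ln((-79,30,32),(-10,30,32),(255,255,0));ln((-81.5,-13,43),(-81.5,13,43),(0,165,255));ln((-89.5,-13,43),(-89.5,13,43),(0,165,255))
cv2.imwrite("pics/crop2.png",a)
E
```

```text
(no output)
```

View pics/crop2.png

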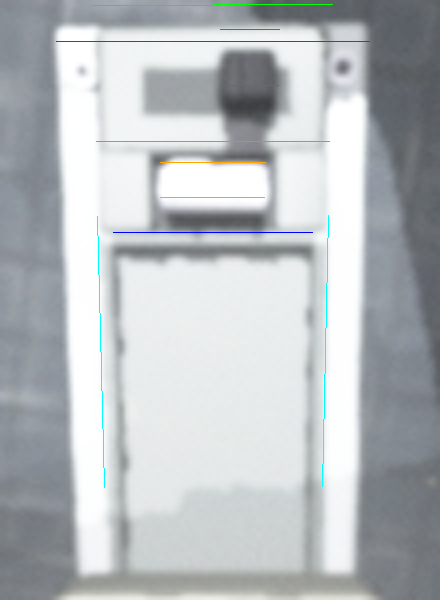

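The overlay for an assumed origin (588,76) has the lateral fit and yaw right. Along x the features disagree: latch at crop v 158–210, bay edge 245, knob top 50. A depth profile will settle x.

```bash
python3 - <<'E'
import numpy as np
from h import *
y=.113;e=np.array([np.cos(y),np.sin(y)]);n=np.array([-e[1],e[0]]);o=np.array([588,76.])
c=np.load("w2.npz");P=cloud(c)
for u in(300,327,318):
    print("w",u,[(v,int(round((P[v,u,:2]-o)@e)),int(round(P[v,u,2]))) for v in range(22,100,2)])
c=np.load("top0.npz");P=cloud(c)
D=(P[...,:2]-o);X=D@e;Y=D@n;Z=P[...,2]
for y0 in(-16,0,9,18):
    m=(abs(Y-y0)<2.5)&(X>-140)&(X<125);i=np.argsort(X[m]);print("t",y0,[(int(a),int(b)) for a,b in zip(X[m][i],Z[m][i])][::2])
E
```

```text
w 300 [(22, -134, 0), (24, -124, 28), (26, -122, 29), (28, -120, 30), (30, -118, 30), (32, -116, 31), (34, -115, 30), (36, -113, 30), (38, -111, 30), (40, -109, 32), (42, -107, 30), (44, -105, 30), (46, -28, 357), (48, -102, 30), (50, -100, 29), (52, -98, 30), (54, -96, 30), (56, -94, 29), (58, -92, 29), (60, -90, 30), (62, -88, 32), (64, -87, 30), (66, -85, 30), (68, -83, 28), (70, -81, 31), (72, -79, 29), (74, -77, 30), (76, -75, 31), (78, -73, 32), (80, -71, 30), (82, -70, 22), (84, -68, 23), (86, -66, 22), (88, -64, 22), (90, -62, 21), (92, -60, 21), (94, -58, 21), (96, -56, 24), (98, -54, 22)]
w 327 [(22, -134, 1), (24, -124, 29), (26, -121, 31), (28, -120, 28), (30, -114, 44), (32, -112, 46), (34, -110, 45), (36, -108, 48), (38, -107, 46), (40, -105, 45), (42, -104, 44), (44, -103, 40), (46, -102, 35), (48, -100, 36), (50, -98, 37), (52, -96, 37), (54, -95, 36), (56, -93, 34), (58, -94, 21), (60, -87, 48), (62, -86, 46), (64, -84, 46), (66, -82, 46), (68, -80, 48), (70, -78, 46), (72, -80, 23), (74, -78, 22), (76, -75, 31), (78, -72, 34), (80, -71, 28), (82, -70, 22), (84, -68,
[... 5428 characters left out ...]
2), (-13, 22), (-12, 19), (-11, 25), (-8, 20), (-5, 19), (-4, 22), (-1, 21), (0, 21), (1, 20), (3, 22), (5, 22), (8, 22), (10, 24), (13, 20), (15, 21), (17, 22), (19, 24), (21, 25), (24, 23), (26, 18), (26, 24), (28, 25), (29, 30), (31, 31), (33, 35), (36, 31), (38, 32), (39, 31), (42, 29), (44, 31), (46, 30), (49, 30), (51, 30), (51, 39), (54, 53), (55, 35), (56, 38), (56, 45), (57, 34), (60, 56), (62, 57), (64, 59), (65, 56), (66, 59), (68, 54), (70, 56), (72, 55), (75, 55), (77, 55), (78, 57), (80, 55), (82, 54), (84, 56), (87, 54), (89, 54), (90, 60), (91, 56), (94, 54), (97, 55), (98, 56), (100, 57), (103, 57), (105, 59), (107, 59), (111, 55), (115, 43), (118, 42), (122, 39), (124, 40)]
```

Depth from both cameras agrees on a radio origin of about (590.6, 75.9) with yaw 0.112. Differencing within each camera gives the pack's place TCP as (566.8, 73.2). Next I'll place it and then take a wrist view over the cover.

```bash
cat >> h.py <<'E'
OR=np.array([590.6,75.9]);YR=.112
def RW(x,y,z):
    return [OR[0]+x*np.cos(YR)-y*np.sin(YR),OR[1]+x*np.sin(YR)+y*np.cos(YR),z]
E
python3 - <<'E'
from h import *
from station import arm,vision
p=[566.8,73.3]; print(RW(-24,0,0))
arm.goto([*p,100],qd(YR)); arm.move_straight([*p,60],150)
z=60
while z>48.4:
    z=max(z-3,48.4); arm.move_straight([*p,z],60); f=arm.current_ft_force()
    if abs(f[2])>8: print("contact",z,f);break
print(z,f,arm.current_ee_pos(),arm.current_time())
arm.gripper_to(0.85); 
arm.move_straight([*p,120],200)
arm.goto([428,323,190],qd(-.124)); arm.gripper_to(1.0)
c=vision.read_camera("wrist");np.savez("w3.npz",**c)
t=vision.read_camera("top");np.savez("top1.npz",**t)
P=cloud(c);print(arm.current_time(),blob(c,P,14,40,(428,323),95,24))
a=np.zeros((500,640,3),np.uint8);a[:400]=c["color"][...,::-1]
a=np.hstack([a[:400],cv2.resize(np.ascontiguousarray(t["color"][135:265,300:370,::-1]),(160,297)).repeat(1,0) if 0 else np.zeros((400,0,3),np.uint8)])
b=cv2.resize(np.ascontiguousarray(t["color"][135:265,300:370,::-1]),None,fx=3,fy=3,interpolation=cv2.INTER_CUBIC)
a=a[:,240:640-60]; a=np.hstack([a,np.vstack([b,np.zeros((10,210,3),np.uint8)])])
cv2.imwrite("pics/w3.png",a)
E
```

```text
[np.float64(566.7503707138434), np.float64(73.21761618836916), 0]
48.4 [ 0.18576113  0.50018254 -0.31323426] [567.22791666  73.44377967  48.56760997] 9.375
12.4917 ((array([425.46563721, 324.78924561]), 127.13216400146484, 59.500003814697266, np.float64(3.0206856727324136)), np.float64(23.77933215407368))
```

View pics/w3.png

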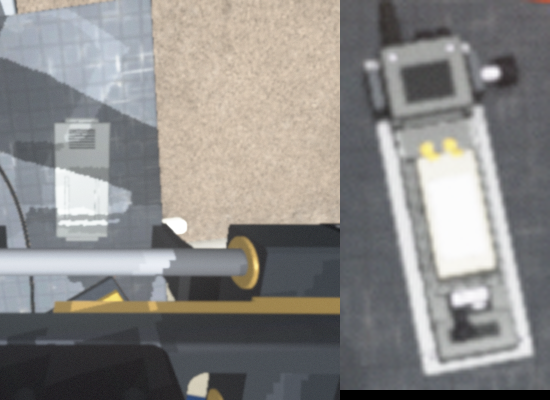

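The right-hand crop shows the pack lying flat in the bay with its contacts towards the head. The left part shows the cover at about (82,180) with its tongue towards the gripper, origin about (425.5,324.8). I'll grip it and take it to the slot.

```bash
cat >> h.py <<'E'
def ctcp(tx,tz,th,gx=0.0,gz=20.0,ty=0.0):
    """TCP pose that puts the tongue's front edge at radio (tx,ty,tz), cover sloping th"""
    from scipy.spatial.transform import Rotation as Ro
    r=Ro.from_euler('z',YR)*Ro.from_euler('y',th)
    return list(np.array(RW(tx,ty,tz))+r.apply([gx-75,0,gz-8.5])),qd(YR,th)
E
python3 - <<'E'
from h import *
from station import arm,vision
g=[425.5,324.8]
arm.move_straight([*g,60],250,qd(-.122)); arm.move_straight([*g,20],80)
arm.gripper_to(0.0); print(arm.current_time(),arm.current_opening(),arm.current_grasp_force(),arm.current_ft_force())
arm.move_straight([*g,170],250)
p,q=ctcp(42,120,.115); arm.goto(p,q)
c=vision.read_camera("wrist");np.savez("w4.npz",**c);cv2.imwrite("pics/w4.png",c["color"][...,::-1])
print(arm.current_time(),arm.current_opening(),arm.current_joints(),p,arm.current_ee_pos(),arm.current_ft_force())
E
```

```text
14.4 0.689667466337195 30.000160485506058 [-0.96506671 -0.47927729  1.34399463]
16.3083 0.6859935844669838 [ 0.39992997  0.42472043 -0.18146249 -0.03695544 -1.07589616 -1.83818793] [np.float64(559.6103661765186), np.float64(72.41457508630022), np.float64(140.03004164913827)] [559.25200531  73.35358521 139.63607387] [-0.21127944  0.22580221 -1.31345602]
```

View pics/w4.png

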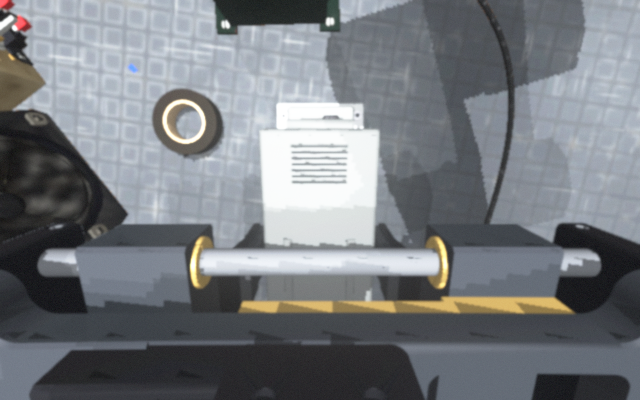

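The cover is held squarely, with its tail edge at v≈130. I'll correct for the grip offset from that edge and go in, sliding until contact.

```bash
python3 - <<'E'
from h import *
from station import arm,vision
c=np.load("w4.npz");e=np.array([np.cos(YR),np.sin(YR)])
x=(onplane(c,[(320,130)],151)[0,:2]-np.array([559.25,73.35]))@e
gx=-x-65*np.cos(.115)+4*np.sin(.115); print("tail rel",x,"gx",gx)
gx=float(np.clip(gx,-4,4))*.7
th=.115
for tz,sp in((60,150),(39.8,60)):
    p,q=ctcp(43,tz,th,gx); arm.move_straight(p,sp,q)
f0=np.array(arm.current_ft_force()); print("down",f0,arm.current_ee_pos()-np.array(p))
tx=43
while tx<65:
    tx+=1.5; p,q=ctcp(tx,39.8,th,gx); arm.move_straight(p,40,q); f=np.array(arm.current_ft_force())-f0
    if np.linalg.norm(f)>3: print(tx,f.round(1))
    if f[:2]@e<-8: break
print(tx,f,(arm.current_ee_pos()-np.array(p)).round(2),arm.current_opening(),arm.current_time())
E
```

```text
tail rel -63.51112082161502 gx -0.6005534052343446
down [-1.17102189  0.69750802 -0.86474367] [-0.08758346 -0.11384477 -0.17233832]
53.5 [ 0.2 -2.   2.4]
64.0 [-5.2 -0.5  4.1]
65.5 [-7.6  0.8  5.7]
65.5 [-7.59544624  0.82164826  5.68199215] [-3.52 -0.59 -0.23] 0.6856699337678733 21.0917
```

Contact came at about x = 62, as a fully entered tongue should give. I'll lower the slope, release, back off and press the pad with closed fingers, stepping on force.

```bash
python3 - <<'E'
from h import *
from station import arm,vision
gx=-.42
p,q=ctcp(62.5,40,.09,gx); arm.move_straight(p,30,q); print(arm.current_ft_force(),arm.current_ee_pos()-np.array(p))
arm.gripper_to(0.85)
p,q=ctcp(62.5,105,.09,gx); arm.move_straight(p,200,q)
p=RW(-62,0,100); arm.goto(p,qd(YR)); arm.gripper_to(0.0)
c=vision.read_camera("wrist");np.savez("w5.npz",**c)
t=vision.read_camera("top");np.savez("top2.npz",**t)
a=cv2.resize(np.ascontiguousarray(c["color"][40:260,220:420,::-1]),None,fx=2,fy=2);b=cv2.resize(np.ascontiguousarray(t["color"][135:265,300:370,::-1]),None,fx=3,fy=3)
a=a[:390];cv2.imwrite("pics/w5.png",np.hstack([a,b]));print(arm.current_time(),arm.current_opening())
P=cloud(t);d=P[...,:2]-OR;X=d@[np.cos(YR),np.sin(YR)];Y=d@[-np.sin(YR),np.cos(YR)]
for x in range(-75,60,15):
    m=(abs(X-x)<4)&(abs(Y)<20);print(x,np.median(P[m][:,2]).round(1),end="; ")
E
```

```text
[-2.48547413  1.85995025  1.6059533 ] [-0.58445549 -0.17914604  0.14739996]
24.225 0.007354859944028108
-75 454.5; -60 454.6; -45 453.7; -30 446.2; -15 nan; 0 nan; 15 nan; 30 nan; 45 nan;
  return _methods._mean(a, axis=axis, dtype=dtype,
  ret = ret.dtype.type(ret / rcount)
```

View pics/w5.png

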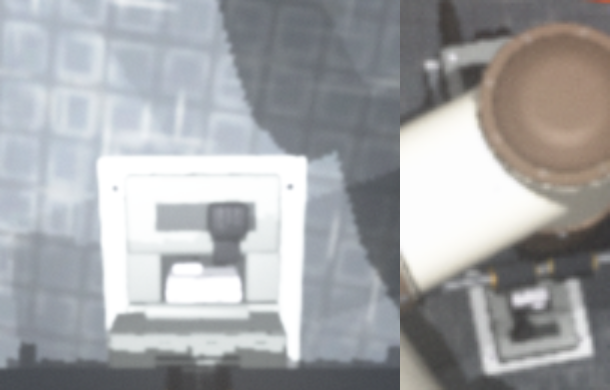

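The wrist view shows the cover's tail resting with its catch at the latch (≈(205,285) in the crop), square to the deck, and the lock knob still at its start. Now I'll press.

```bash
python3 - <<'E'
from h import *
from station import arm
arm.move_straight(RW(-61,0,86),100,qd(YR)); f0=np.array(arm.current_ft_force());z=86;pk=0
while z>62:
    z-=1.0; arm.move_straight(RW(-61,0,z),25); f=np.array(arm.current_ft_force())-f0; tip=arm.current_ee_pos()[2]-14
    if abs(f[2])>1 or z<71: print(round(z-14,1),round(float(tip),2),f.round(1))
    pk=max(pk,f[2])
    if f[2]>32 or (tip<57.3 and f[2]>14): break
arm.pause(.1);print("end",arm.current_ft_force()-f0,arm.current_ee_pos()[2]-14,arm.current_time())
E
```

```text
71.0 71.29 [ 1.  -0.5  1.2]
70.0 70.08 [ 0.4 -0.6  1.4]
68.0 67.98 [-0.4 -0.2  1.6]
67.0 67.4 [-1.  -1.1  5.1]
66.0 66.7 [-1.7 -1.5  7.4]
65.0 65.86 [-2.5 -1.   8.4]
64.0 64.91 [-1.9 -0.2  8.4]
63.0 63.7 [-1.8 -0.   7.6]
62.0 62.13 [-2.2 -0.6  5.4]
60.0 59.71 [-0.2 -0.7  1.2]
57.0 56.92 [-0.3 -0.8  1.9]
56.0 56.45 [-1.2 -0.9  5.8]
55.0 56.39 [-3.1  0.2 11.7]
54.0 56.35 [-5.1 -0.1 16.5]
end [-5.5486567  -0.59747467 16.64663825] 56.33125969147565 29.1167
```

It clicked: the force peaked at 8.4 N, fell away, then hit the stop at 56.35 mm with 16.6 N. Lock next.

```bash
python3 - <<'E'
from h import *
from station import arm
arm.move_straight(RW(-61,0,85),150); 
arm.goto(RW(-112,43,80),qd(YR)); arm.move_straight(RW(-112,43,50),120)
f0=np.array(arm.current_ft_force());n=np.array([-np.sin(YR),np.cos(YR)]);y=43
while y>6:
    y-=1.5; arm.move_straight(RW(-112,y,50),30); f=np.array(arm.current_ft_force())-f0
    ya=(np.array(arm.current_ee_pos())[:2]-OR)@n; fy=f[:2]@n
    if fy>1: print(y,round(float(ya),1),f.round(1))
    if fy>14: break
print(arm.current_time())
E
```

```text
25.0 25.1 [-0.1  1.5 -0.2]
22.0 21.9 [ 1.5  1.6 -1.4]
20.5 20.4 [-0.2  1.5  0.1]
11.5 11.4 [ 0.3  2.2 -0.6]
10.0 10.4 [ 0.   4.3 -0.5]
8.5 9.9 [-2.8 11.1  0.6]
7.0 9.5 [-5.3 15.5  1.6]
36.1583
```

The knob travelled about 16 mm to a firm end stop. I'll retreat and check everything with one picture.

```bash
python3 - <<'E'
from h import *
from station import arm,vision
arm.move_straight(RW(-112,30,50),100); arm.move_straight(RW(-112,30,130),200)
arm.goto([470,250,260],qd(YR)); arm.pause(.3)
t=vision.read_camera("top");c=vision.read_camera("scene");w=vision.read_camera("wrist")
b=cv2.resize(np.ascontiguousarray(t["color"][135:265,295:370,::-1]),None,fx=4,fy=4)[:500];a=cv2.resize(np.ascontiguousarray(c["color"][160:250,285:395,::-1]),None,fx=4,fy=4)
o=np.zeros((520,760,3),np.uint8);o[:500,:300]=b[:500];o[:360,310:750]=a;cv2.imwrite("pics/end.png",o)
P=cloud(t);d=P[...,:2]-OR;X=d@[np.cos(YR),np.sin(YR)];Y=d@[-np.sin(YR),np.cos(YR)]
print([(x,float(np.median(P[(abs(X-x)<5)&(abs(Y)<18)][:,2]).round(1))) for x in range(-75,60,15)],arm.current_time())
E
```

```text
[(-75, 55.0), (-60, 56.3), (-45, 56.0), (-30, 56.9), (-15, 56.6), (0, 56.5), (15, 56.2), (30, 56.3), (45, 56.2)] 38.375
```

View pics/end.png

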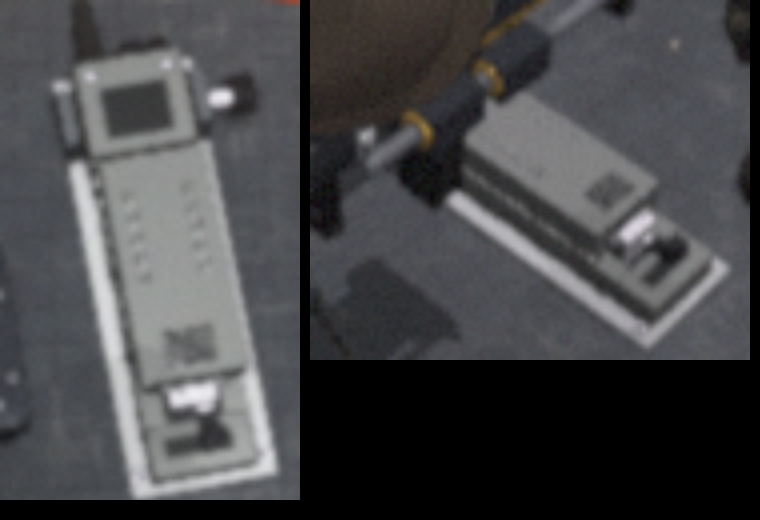

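The cover lies level at 56 mm and tight against the head. The knob is at the far (-y) end of its slot, at about (213,437) in the left crop. Handing in.

```bash
python3 -c "
from station import arm
print(arm.sign_off())"
```

```text
the job is handed in; nothing more can be done
None
```

The job is handed in: the pack is in the bay with its contacts towards the antenna, the cover is hooked and clicked home (last push about 17 N), and the lock knob is fully across, at about 38 s on the robot's clock.

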